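# Load the bottle carrier and close its hold-down bar

## Task

Stand the three blue-capped reagent bottles upright in the white carrier, one in each cell and down on its floor, without dropping or tipping any of them. Once all three are in and let go, swing the carrier's hold-down bar (the steel frame with the red grip, folded back behind it) forward over the caps until it is fully home on its stop. Leave the white-capped bottle, the small glass beaker beside the bottles and the white mug where they stand.

Things in the scene. Friction and masses are not known exactly. Their poses are not given: they have to be found in the camera images.
- carrier: white plastic carrier fixed to the worktop, 82 mm deep (x) by 246 mm long (y), walls 65 mm high, floor 6 mm thick; a row of three foam-lined cells along y. Origin: centre of its underside; x to its rear (away from the robot at yaw 0), z up. At the rear of each end an ear (x = 60 to 90, y = +-121 mm) rises 135 mm above the worktop and carries the bar's hinge
- cell_0 (a point): centre of the floor of the left cell (carrier y = +80 mm), 6 mm above the worktop; axes as the carrier's. Each cell is 66 by 66 mm inside; cells are 80 mm apart, between them foam dividers 14 mm thick whose top is 62 mm above the worktop
- cell_1 (a point): centre of the floor of the middle cell; axes as the carrier's
- cell_2 (a point): centre of the floor of the right cell (carrier y = -80 mm); axes as the carrier's
- bottle_0: glass reagent bottle with a fixed blue screw cap, 53 mm across, 108 mm tall, about 0.17 kg; cap 43 mm across, 86 to 108 mm above its foot; origin at the centre of its underside, z up. Best gripped by the cap from above, firmly (some 30 N), or it may swing in the grip. The three are alike; any may go into any cell
- bottle_1: second blue-capped bottle, the same
- bottle_2: third blue-capped bottle, the same
- hold_down (a joint): angle of the steel hold-down bar, rad: 0 = closed, level over the caps on its stop; pi/2 upright; 2 to 2.3 = folded back behind the carrier, as it starts. Stiff hinge (0.13 N m friction): it stays where it is left and takes 2 to 3 N at the grip. 10 mm rod: cross bar along the carrier's y, 75 mm from the hinge axis, side arms at y = +-130 mm; closed it clears the caps by 4 mm
- bar_grip (a point): middle of the bar's red grip: a round sleeve 14 mm across, 60 mm long along the carrier's y, sticking out beyond the carrier's left end (carrier y = +136 to +196 mm) in line with the cross bar, 75 mm from the hinge axis; moves with the bar
- bar_hinge (a point): point on the bar's hinge axis beside the middle of the grip (carrier x = 75, y = +165, z = 123 mm); the axis is parallel to the carrier's y. At angle a the grip lies 75 cos(a) mm from here toward the carrier's -x and 75 sin(a) mm up; closed, it is 123 mm above the worktop
- white_bottle: bystander: larger glass bottle with a white cap, 72 mm across, 140 mm tall; origin at the centre of its underside
- small_beaker: bystander: glass beaker, 71 mm across, 85 mm tall; origin at the centre of its underside
- mug: bystander: white plastic measuring mug, 76 by 120 mm with its handle, 118 mm tall; origin at the centre of its underside's bounding box
There are look-alikes about, which are no part of the job. Leave any orange look-alike of the bottle_1 alone. Leave any turquoise look-alike of the bottle_2 alone.

How it is judged:
By the outcome, as a careful person would: the job done as asked, in the order asked, and still so for the second after the job is handed in, with the robot touching nothing.
It also fails if it takes over 72 s, if anything falls off the work surface, if the arm or the gripper's body presses on something with over 40 N, if the wrist force passes 120 N, or if a joint passes its speed limit or range.

## Robot

A 7-joint arm with a two-finger parallel gripper is mounted at the origin on a cart in front of the work surface, level with it; the furniture and walls round the work are solid. World frame = base frame: x ahead of the robot, y to its left, z up, the work surface at z = 0. Lengths are in m, angles in rad, forces in N, time in s.
With the tool pointing down it reaches from about 0.35 to 0.9 m from the base axis. Payload 19.9 kg.
Tool frame: the origin (TCP) lies between the finger pads; the fingertips stand 22 mm ahead of it and the grasp point (between the pads) lies 3 mm ahead of it (arm.nose_length is the distance from the TCP to the fingertips, in m); z points along the fingers, y is the line along which they close (so a half turn about z gives the same grasp; the last joint's range is limited). The gripper opens to 94 mm and grips with 3 to 60 N. Pads are 16 mm wide; open, the fingers measure 119 mm over their backs; the gripper's body (75 mm by 177 mm) begins 78 mm behind the grasp point.
Start: joints at [-1.284, 0.417, -0.01, 1.614, 0.005, 1.111, -0.053], TCP at [0.201, 0.592, 0.227] pointing down, gripper open.
Joint ranges: [-2.81, 2.81], [-0.39, 2.02], [-1.27, 1.25], [0.06, 2.57], [-1.19, 4.33], [0.19, 2], [-2.82, 2.82]. Speed limits (rad/s): [1.89, 1.89, 2.39, 2.39, 3.01, 3.01, 3.01].

## Interface

Orientations are given as a unit quaternion [w, x, y, z].
In Python, from plant import sensors, eyes, job, arm gives the robot as it stands. The module is installed in compiled form; this text tells all that it offers.
- The arm moves only by the tool send_rows, never from a script. Its argument "steps" is a list of rows, each an object of numbers: "tx", "ty", "tz": the shift along the tool's x, y, z in units of 25 mm (1.0 is 25 mm); "rx", "ry", "rz": the turn, a rotation vector about the tool's x, y, z in units of 5 degrees (1.0 is 5 degrees); "grip": the closure, from 0 (fully open) to 1 (shut). In form: [{"tx": .., "ty": .., "tz": .., "rx": .., "ry": .., "rz": .., "grip": ..}, ...]. A call has 1 to 20 rows; each row is the pose to reach, as a shift and turn from the pose commanded when the call began, along the tool's axes at that moment; what a row does not reach only later rows make up. A row lasts 1/10 s, in which the tool goes at most 50 mm and 8.59 degrees, less where a joint would pass 70% of its speed; a pose out of reach is approached as far as the arm can. A call with a gripper value outside its range is refused whole. The fingers move at their own pace and stop on an object; "grip_force" is the grip in N (left out, the last holds). Time passes only in rows, so rows that repeat a pose let the fingers close. It gives the time, the measured TCP pose, the force, the opening and the grip force at its end, in the units of the state.
- sensors.get_obs(): the state, without advancing time (a new reading comes with each control period).
- eyes.grab_frame(name): name is "scene" or "top" or "wrist"; returns a dict with "image" (400x640x3 uint8, blue, green, red), "fov_y" (degrees; the focal length in pixels is half the picture's height over the tangent of half this angle, whatever the lens; pixels are square), "cx", "cy" (the principal point, pixels), "k1" (the pictures are not rectified: a ray, as slopes to the right and down, at radius r is drawn at 1 + k1 r^2 times it, then the intrinsics apply), "world_from_camera" (4x4, takes a point from camera to world coordinates). Camera axes: x right, y down, z forward; pixel columns grow to the right and rows downward; lengths in m; the calibration is good to about 2 mm. A picture is of the moment at which its call begins. There is no depth.
- job.close_job(): hands the job in; it is judged then, once.
The state is a dict: "time_s": time; "q": joint angles; "joint_vel": joint speeds; "tau": joint torques, N m; "tcp_pos": TCP position; "tcp_rot": TCP orientation; "contact_force": force on the tool from outside, world axes, zero at the start; "ft_torque": the same for the moment, N m; "grip_width": opening from 0.0 (shut) to 1.0 (fully open); "gripper_force": force on a finger pad.
Only numpy, scipy, OpenCV 4.12 (cv2) and the standard library are available. Lean on these libraries where they do the work, as an engineer would, in place of code of your own. Each camera call takes 0.05 s, during which the arm holds its last target. There are 200 camera calls.

## Working session

There is one attempt and no reset: what is moved stays moved. The work goes in short steps, Python scripts to look and compute and a tool call to move; the robot and the scene stay as the last step left them, time stands still between calls to the robot, and variables do not carry over. Pictures are saved under pics/ and viewed, at most 10 in all, crops included, and the job is handed in when it is done.

Besides the shell and the picture viewer there is one more tool, called after "Emit:" as name(argument=value, ...), one argument or row to a line, values as JSON. send_rows: Moves the arm, as the interface text tells. Its arguments: {"type":"object","properties":{"steps":{"type":"array"},"grip_force":{"type":"number"}},"required":["steps"]}

```bash
mkdir -p pics; cat > h.py <<'E'
import numpy as np, cv2
from plant import sensors, eyes, job, arm
def grab(n, save=None):
    f=eyes.grab_frame(n)
    if save: cv2.imwrite('pics/'+save,f['image'])
    return f
def rays(f,px):
    px=np.atleast_2d(np.float64(px)); h=f['image'].shape[0]
    F=h/2/np.tan(np.radians(f['fov_y'])/2)
    K=np.array([[F,0,f['cx']],[0,F,f['cy']],[0,0,1]])
    n=cv2.undistortPoints(px[:,None],K,np.array([f['k1'],0,0,0,0.]))[:,0]
    T=np.array(f['world_from_camera']); d=np.c_[n,np.ones(len(n))]@T[:3,:3].T
    return T[:3,3],d
def onplane(f,px,z):
    o,d=rays(f,px); return o+d*((z-o[2])/d[:,2:3])
def project(f,P):
    T=np.array(f['world_from_camera']); h=f['image'].shape[0]; F=h/2/np.tan(np.radians(f['fov_y'])/2)
    c=(np.atleast_2d(P)-T[:3,3])@T[:3,:3]; s=c[:,:2]/c[:,2:]; s=s*(1+f['k1']*(s**2).sum(1,keepdims=True))
    return s*F+[f['cx'],f['cy']]
E
python3 - <<'E'
from h import *
a=grab('scene','s0.png');b=grab('top','t0.png');c=grab('wrist','w0.png')
for f in(a,b,c): print(np.round(f['world_from_camera'],3).tolist(),f['fov_y'],f['k1'],f['cx'],f['cy'])
print(sensors.get_obs(),arm.nose_length)
E
```

```text
[[0.512, -0.438, 0.739, -0.611], [-0.859, -0.263, 0.44, -0.691], [0.002, -0.86, -0.511, 0.906], [0.0, 0.0, 0.0, 1.0]] 48.12857997023365 -0.10918388135941492 315.16479057286637 195.35242327392464
[[0.022, -0.993, 0.119, 0.362], [-1.0, -0.022, 0.003, -0.006], [-0.0, -0.119, -0.993, 1.715], [0.0, 0.0, 0.0, 1.0]] 47.49834616782514 -0.046611888811766866 317.3185855674532 195.8158217876172
[[0.323, 0.913, 0.251, 0.128], [0.946, -0.311, -0.088, 0.616], [-0.002, 0.266, -0.964, 0.384], [0.0, 0.0, 0.0, 1.0]] 69.86804292248696 -0.04198815389398623 321.38568053612397 197.1375631233614
{'time_s': 0.15, 'q': array([-1.28451389,  0.41781753, -0.01032158,  1.61399298,  0.00472559,
        1.11073087, -0.05299995]), 'joint_vel': array([-0.00022466, -0.00130462, -0.00026126, -0.00319153, -0.00144699,
       -0.00216183, -0.00056468]), 'tau': array([ 6.59124817e-04, -8.51521254e+01,  6.38937950e-01, -4.26128840e+01,
       -4.88606351e-02,  1.70207309e-02,  1.13576145e-04]), 'tcp_pos': array([0.20113449, 0.59147808, 0.22699902]), 'tcp_rot': array([-2.91886346e-05,  1.63140789e-01,  9.86602690e-01, -4.61911731e-04]), 'contact_force': array([-0.00672383, -0.05535932,  0.28442221]), 'ft_torque': array([-0.00678138,  0.02461316, -0.06519375]), 'gripper_force': 0.0, 'grip_width': 0.9992104503949251} 0.022
```

View pics/s0.png

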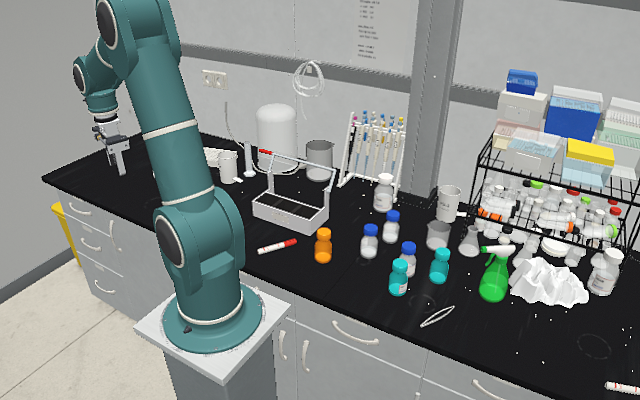

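View pics/t0.png

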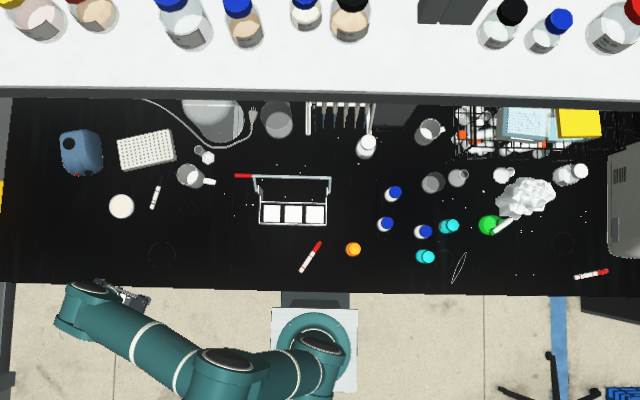

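The scene view shows the blue caps at about (392,216), (370,231) and (408,248), with the carrier at about (292,210). In the top view the caps are at (393,193), (386,224) and (423,231), the carrier cells at (272–316, 214), and the red grip at (244,176).

```bash
python3 - <<'E'
from h import *
A=grab('scene');B=grab('top')
def blobs(f,lo,hi,box,amin=15):
    h=cv2.cvtColor(f['image'],cv2.COLOR_BGR2HSV);m=cv2.inRange(h,lo,hi);r=np.zeros_like(m);x0,y0,x1,y1=box;r[y0:y1,x0:x1]=m[y0:y1,x0:x1]
    n,l,s,c=cv2.connectedComponentsWithStats(r); return [(c[i],s[i]) for i in range(1,n) if s[i,4]>=amin]
bl=((110,120,60),(128,255,255))
tb=blobs(B,*bl,(340,150,480,260)); sb=blobs(A,*bl,(340,190,440,280))
tops=[];
for c,s in tb: print('top',c.round(1),s,onplane(B,c,.100).round(4))
for c,s in sb: print('scn',c.round(1),s,onplane(A,c,.097).round(4))
def tri(pa,pb):
    oa,da=rays(A,pa);ob,db=rays(B,pb);da=da[0]/np.linalg.norm(da);db=db[0]/np.linalg.norm(db)
    t=np.linalg.lstsq(np.c_[da,-db],ob-oa,rcond=None)[0];p,q=oa+t[0]*da,ob+t[1]*db;return (p+q)/2,np.linalg.norm(p-q)
for c,s in tb:
    best=min((tri(d,c) for d,_ in sb),key=lambda r:r[1]);print('tri',best[0].round(4),round(best[1],4))
# red grip
for f,box in((B,(225,165,262,188)),(A,(250,140,285,165))):
    print('red',[(c.round(1),s) for c,s in blobs(f,(0,120,80),(8,255,255),box,5)]+[(c.round(1),s) for c,s in blobs(f,(172,120,80),(180,255,255),box,5)])
# bigger crops
cv2.imwrite('pics/crop.png',np.hstack([cv2.resize(B['image'][165:235,225:345],None,fx=4,fy=4,interpolation=cv2.INTER_CUBIC)[:280,:400],cv2.resize(A['image'][140:240,240:340],(400,400),interpolation=cv2.INTER_CUBIC)[:280]]) if 0 else cv2.resize(B['image'][165:235,225:345],(800,467),interpolation=cv2.INTER_CUBIC))
g=cv2.cvtColor(B['image'],cv2.COLOR_BGR2HSV);m=cv2.inRange(g,(0,0,215),(180,40,255));
for c,s in blobs(B,(0,0,215),(180,40,255),(250,195,340,232),40): print('cell',c.round(1),s,onplane(B,c,.006).round(4))
E
```

```text
top [395.3 191.6] [389 186  13  12 126] [[ 0.5771 -0.2807  0.1   ]]
top [387.3 222.4] [381 217  13  12 124] [[ 0.4658 -0.2523  0.1   ]]
top [425.9 230.7] [420 225  13  13 128] [[ 0.439  -0.3903  0.1   ]]
scn [392.7 215.4] [386 209  14  13 151] [[ 0.5787 -0.2805  0.097 ]]
scn [370.2 229.2] [363 223  15  13 170] [[ 0.4681 -0.2496  0.097 ]]
scn [408.2 247.6] [401 241  15  14 184] [[ 0.4392 -0.3874  0.097 ]]
tri [ 0.5773 -0.281   0.098 ] 0.0002
tri [ 0.4654 -0.2516  0.0995] 0.0017
tri [ 0.4384 -0.3892  0.0985] 0.0031
red [(array([242.2, 175.2]), array([234, 173,  18,   5,  81], dtype=int32))]
red [(array([265. , 151.2]), array([259, 149,  13,   6,  42], dtype=int32))]
cell [271.4 213.1] [264 205  16  17 267] [[0.4973 0.1704 0.006 ]]
cell [293.  213.5] [285 206  17  16 272] [[0.4978 0.089  0.006 ]]
cell [314.5 214.3] [306 206  18  17 280] [[0.4965 0.0081 0.006 ]]
```

View pics/crop.png

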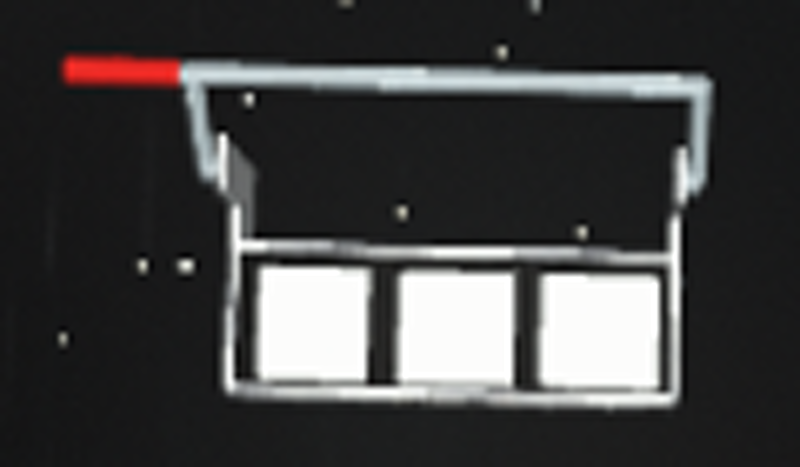

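Emit:
send_rows(
  steps=[
    {"tx": 0,"ty": 0,"tz": -3,"rx": 0,"ry": 0,"rz": 2,"grip": 0},
    {"tx": -18.7,"ty": -17.8,"tz": -6.9,"rx": 0,"ry": 0,"rz": 14.24,"grip": 0},
    {"tx": -18.7,"ty": -17.8,"tz": -6.9,"rx": 0,"ry": 0,"rz": 14.24,"grip": 0},
    {"tx": -18.7,"ty": -17.8,"tz": -6.9,"rx": 0,"ry": 0,"rz": 14.24,"grip": 0},
    {"tx": -18.7,"ty": -17.8,"tz": -6.9,"rx": 0,"ry": 0,"rz": 14.24,"grip": 0},
    {"tx": -18.7,"ty": -17.8,"tz": -6.9,"rx": 0,"ry": 0,"rz": 14.24,"grip": 0},
    {"tx": -18.7,"ty": -17.8,"tz": -6.9,"rx": 0,"ry": 0,"rz": 14.24,"grip": 0},
    {"tx": -18.7,"ty": -17.8,"tz": -6.9,"rx": 0,"ry": 0,"rz": 14.24,"grip": 0},
    {"tx": -18.7,"ty": -17.8,"tz": -6.9,"rx": 0,"ry": 0,"rz": 14.24,"grip": 0},
    {"tx": -18.7,"ty": -17.8,"tz": -6.9,"rx": 0,"ry": 0,"rz": 14.24,"grip": 0},
    {"tx": -18.7,"ty": -17.8,"tz": -6.9,"rx": 0,"ry": 0,"rz": 14.24,"grip": 0},
    {"tx": -18.7,"ty": -17.8,"tz": -6.9,"rx": 0,"ry": 0,"rz": 14.24,"grip": 0},
    {"tx": -18.7,"ty": -17.8,"tz": -6.9,"rx": 0,"ry": 0,"rz": 14.24,"grip": 0},
    {"tx": -18.7,"ty": -17.8,"tz": -6.9,"rx": 0,"ry": 0,"rz": 14.24,"grip": 0},
    {"tx": -18.7,"ty": -17.8,"tz": -6.9,"rx": 0,"ry": 0,"rz": 14.24,"grip": 0},
    {"tx": -18.7,"ty": -17.8,"tz": -6.9,"rx": 0,"ry": 0,"rz": 14.24,"grip": 0},
    {"tx": -18.7,"ty": -17.8,"tz": -6.9,"rx": 0,"ry": 0,"rz": 14.24,"grip": 0},
    {"tx": -18.7,"ty": -17.8,"tz": -6.9,"rx": 0,"ry": 0,"rz": 14.24,"grip": 0},
  ],
  grip_force=30,
)

```text
time_s: 2.05
tcp_pos: [0.5001, 0.0214, 0.3997]
tcp_rot: [-0.0, 0.706, 0.708, -0.0]
contact_force: [-0.5, -0.4, 0.5]
grip_width: 1.001
gripper_force: 0.0
```

```bash
python3 - <<'E'
from h import *
f=grab('wrist','w1.png')
o=sensors.get_obs();print(o['tcp_pos'],o['tcp_rot'],o['q'].round(2))
print(np.round(f['world_from_camera'],3).tolist())
import pickle;pickle.dump(f,open('w1.pkl','wb'))
E
```

```text
[0.50015183 0.02120125 0.39977713] [-1.96944709e-04  7.06243279e-01  7.07969201e-01 -5.59765021e-05] [-0.72  0.07  0.66  1.68 -0.05  1.4  -0.05]
[[1.0, 0.002, -0.0, 0.5], [0.001, -0.964, -0.266, 0.098], [-0.001, 0.266, -0.964, 0.557], [0.0, 0.0, 0.0, 1.0]]
```

View pics/w1.png

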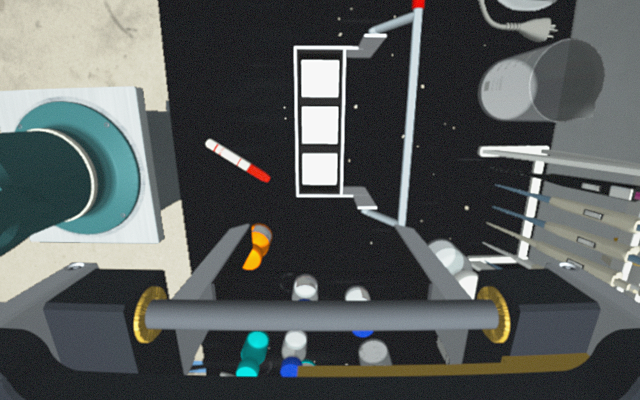

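The wrist view shows the carrier rim from (294,46) to (344,196), the three cell floors, and the folded bar at x≈410 with the red grip at (418,4).

```bash
python3 - <<'E'
from h import *
import pickle
f=pickle.load(open('w1.pkl','rb'))
g=cv2.cvtColor(f['image'],cv2.COLOR_BGR2GRAY)
m=g>130
F=[(c,r) for r in range(60,185) for c in [285+np.argmax(m[r,285:330])]]
Rr=[(350-np.argmax(m[r,350:320:-1]),r) for r in range(65,175)]
T=[(c,38+np.argmax(m[38:70,c])) for c in range(300,338)]
Bo=[(c,205-np.argmax(m[205:170:-1,c])) for c in range(302,338)]
for n,p in(('front',F),('rear',Rr),('left',T),('right',Bo)):
    P=onplane(f,np.array(p),.065); v=cv2.fitLine(P[:,:2].astype(np.float32),cv2.DIST_HUBER,0,.01,.01).ravel();print(n,v.round(4),P[:,:2].min(0).round(4),P[:,:2].max(0).round(4))
n,l,s,c=cv2.connectedComponentsWithStats((g>200).astype(np.uint8))
for i in range(1,n):
    x,y,w,h,a=s[i]
    if 295<c[i][0]<345 and 40<c[i][1]<200 and a>300: print('floor',s[i],c[i].round(1),onplane(f,c[i],.006).round(4),onplane(f,[[x,y+h/2],[x+w,y+h/2],[x+w/2,y],[x+w/2,y+h]],.006)[:,:2].round(4).tolist())
B=grab('top')
print('grip top z.18',onplane(B,[242.2,175.2],.184),onplane(B,[[234,175],[252,175.5]],.184))
A=grab('scene')
oa,da=rays(A,[265,151.2]);ob,db=rays(B,[242.2,175.2]);t=np.linalg.lstsq(np.c_[da[0],-db[0]],ob-oa,rcond=None)[0];print('grip tri',oa+t[0]*da[0],ob+t[1]*db[0])
E
```

```text
front [0.0087 1.     0.4551 0.0974] [ 0.4394 -0.0137] [0.4561 0.1882]
rear [0.004  1.     0.5376 0.1009] [0.5365 0.0043] [0.5475 0.1809]
left [1.000e+00 8.000e-04 4.957e-01 2.088e-01] [0.466  0.2088] [0.5242 0.2088]
right [ 1.      0.0016  0.4982 -0.0373] [ 0.4655 -0.0374] [ 0.5278 -0.0373]
floor [ 294   46   65  151 1074] [321.8 115.5] [[0.5005 0.1032 0.006 ]] [[0.4487, 0.0924], [0.5699, 0.0926], [0.5086, 0.222], [0.5102, -0.0536]]
floor [ 301   60   38   37 1360] [319.8  77.9] [[0.4968 0.169  0.006 ]] [[0.4629, 0.1679], [0.5314, 0.168], [0.4972, 0.199], [0.4972, 0.136]]
floor [ 302  107   36   37 1305] [319.6 124.6] [[0.4964 0.0867 0.006 ]] [[0.4635, 0.0851], [0.5309, 0.0852], [0.4972, 0.1184], [0.4972, 0.0509]]
floor [ 302  154   35   31 1067] [319.2 168.8] [[0.4956 0.0032 0.006 ]] [[0.4622, 0.0018], [0.5302, 0.0019], [0.4962, 0.0319], [0.4962, -0.0291]]
grip top z.18 [[0.61081689 0.25635005 0.184     ]] [[0.61091556 0.28446479 0.184     ]
 [0.61049102 0.22277675 0.184     ]]
grip tri [0.60962934 0.25657564 0.18754783] [0.61024657 0.25574846 0.1875063 ]
```

Emit:
send_rows(
  steps=[
    {"tx": -16.8,"ty": -0.4,"tz": 0,"rx": 0,"ry": 0,"rz": 0,"grip": 0},
    {"tx": -16.8,"ty": -0.4,"tz": 0,"rx": 0,"ry": 0,"rz": 0,"grip": 0},
    {"tx": -16.8,"ty": -0.4,"tz": 0,"rx": 0,"ry": 0,"rz": 0,"grip": 0},
    {"tx": -16.8,"ty": -0.4,"tz": 0,"rx": 0,"ry": 0,"rz": 0,"grip": 0},
    {"tx": -16.8,"ty": -0.4,"tz": 0,"rx": 0,"ry": 0,"rz": 0,"grip": 0},
    {"tx": -16.8,"ty": -0.4,"tz": 0,"rx": 0,"ry": 0,"rz": 0,"grip": 0},
    {"tx": -16.8,"ty": -0.4,"tz": 0,"rx": 0,"ry": 0,"rz": 0,"grip": 0},
    {"tx": -16.8,"ty": -0.4,"tz": 0,"rx": 0,"ry": 0,"rz": 0,"grip": 0},
    {"tx": -16.8,"ty": -0.4,"tz": 0,"rx": 0,"ry": 0,"rz": 0,"grip": 0},
    {"tx": -16.8,"ty": -0.4,"tz": 0,"rx": 0,"ry": 0,"rz": 0,"grip": 0},
    {"tx": -16.8,"ty": -0.4,"tz": 0,"rx": 0,"ry": 0,"rz": 0,"grip": 0},
  ],
)

```text
time_s: 3.3
tcp_pos: [0.4909, -0.3997, 0.3997]
tcp_rot: [-0.0, 0.707, 0.707, -0.0]
contact_force: [0.1, 1.1, -0.8]
grip_width: 0.993
gripper_force: 0.0
```

```bash
python3 - <<'E'
from h import *
f=grab('wrist','w2.png')
o=sensors.get_obs();print(o['tcp_pos'],o['tcp_rot'],o['q'].round(2))
h=cv2.cvtColor(f['image'],cv2.COLOR_BGR2HSV);m=cv2.inRange(h,(110,120,60),(128,255,255))
n,l,s,c=cv2.connectedComponentsWithStats(m)
for i in range(1,n):
    if s[i,4]>60: print(s[i],c[i].round(1),onplane(f,c[i],.104)[0].round(4))
    if s[i,4]>60:
        p=np.argwhere(l==i)[:,::-1]
        P=onplane(f,p,.108); print(P.min(0).round(4),P.max(0).round(4))
E
```

```text
[ 0.49122804 -0.39903458  0.39988251] [-1.38111808e-04  7.06565909e-01  7.07647201e-01  1.88496216e-04] [ 0.03  0.44  0.89  1.37 -0.34  1.49  0.9 ]
[290  52  31  33 760] [305.5  67.9] [ 0.4675 -0.2508  0.104 ]
[ 0.4451 -0.2737  0.108 ] [ 0.4889 -0.2299  0.108 ]
[366  74  30  32 740] [380.7  89.6] [ 0.5796 -0.2811  0.104 ]
[ 0.5568 -0.3033  0.108 ] [ 0.6004 -0.2596  0.108 ]
[275 149  28  28 621] [288.7 162.2] [ 0.4388 -0.3902  0.104 ]
[ 0.4175 -0.4118  0.108 ] [ 0.4604 -0.369   0.108 ]
```

View pics/w2.png

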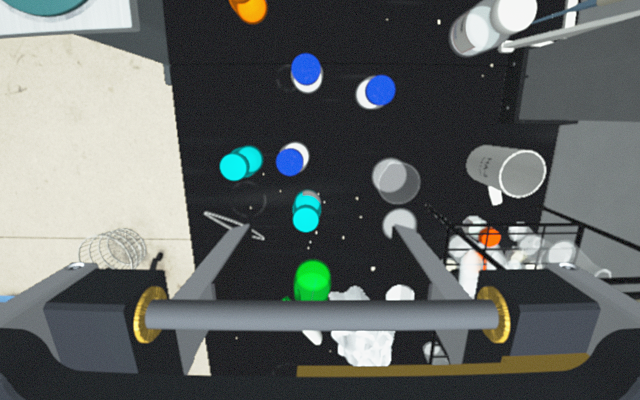

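The wrist view shows the blue caps at (306,70), (380,90) and (290,160). Turquoise look-alikes are close to the last one, at (241,162) and (306,212), so I'll use a partial opening there.

Emit:
send_rows(
  steps=[
    {"tx": 0.34,"ty": -2.09,"tz": 2,"rx": 0,"ry": 0,"rz": 0,"grip": 0.35},
    {"tx": 0.34,"ty": -2.09,"tz": 4,"rx": 0,"ry": 0,"rz": 0,"grip": 0.35},
    {"tx": 0.34,"ty": -2.09,"tz": 6,"rx": 0,"ry": 0,"rz": 0,"grip": 0.35},
    {"tx": 0.34,"ty": -2.09,"tz": 8,"rx": 0,"ry": 0,"rz": 0,"grip": 0.35},
    {"tx": 0.34,"ty": -2.09,"tz": 9.4,"rx": 0,"ry": 0,"rz": 0,"grip": 0.35},
    {"tx": 0.34,"ty": -2.09,"tz": 9.6,"rx": 0,"ry": 0,"rz": 0,"grip": 0.35},
    {"tx": 0.34,"ty": -2.09,"tz": 9.6,"rx": 0,"ry": 0,"rz": 0,"grip": 0.35},
  ],
)

```text
time_s: 4.05
tcp_pos: [0.4389, -0.3907, 0.1605]
tcp_rot: [-0.001, 0.707, 0.708, -0.0]
contact_force: [0.6, -0.9, 0.8]
grip_width: 0.652
gripper_force: 0.0
```

```bash
python3 - <<'E'
from h import *
o=sensors.get_obs();print(o['tcp_pos'],o['tcp_rot'],o['grip_width']*94,o['contact_force'])
E
```

```text
[ 0.43888814 -0.39073452  0.16046666] [-5.22987427e-04  7.06525260e-01  7.07687625e-01 -9.48128504e-05] 61.288203451536006 [ 0.56023643 -0.90716783  0.84263508]
```

Emit:
send_rows(
  steps=[
    {"tx": 0,"ty": 0,"tz": 0.8,"rx": 0,"ry": 0,"rz": 0,"grip": 0.35},
    {"tx": 0,"ty": 0,"tz": 1.6,"rx": 0,"ry": 0,"rz": 0,"grip": 0.35},
    {"tx": 0,"ty": 0,"tz": 2.25,"rx": 0,"ry": 0,"rz": 0,"grip": 0.35},
    {"tx": 0,"ty": 0,"tz": 2.25,"rx": 0,"ry": 0,"rz": 0,"grip": 0.35},
    {"tx": 0,"ty": 0,"tz": 2.25,"rx": 0,"ry": 0,"rz": 0,"grip": 0.5},
    {"tx": 0,"ty": 0,"tz": 2.25,"rx": 0,"ry": 0,"rz": 0,"grip": 0.6},
    {"tx": 0,"ty": 0,"tz": 2.25,"rx": 0,"ry": 0,"rz": 0,"grip": 0.7},
    {"tx": 0,"ty": 0,"tz": 2.25,"rx": 0,"ry": 0,"rz": 0,"grip": 0.7},
    {"tx": 0,"ty": 0,"tz": 2.25,"rx": 0,"ry": 0,"rz": 0,"grip": 0.7},
  ],
  grip_force=32,
)

```text
time_s: 4.95
tcp_pos: [0.4391, -0.3921, 0.1048]
tcp_rot: [0.001, 0.707, 0.707, 0.0]
contact_force: [0.2, 1.1, 7.5]
grip_width: 0.442
gripper_force: 32.0
```

Emit:
send_rows(
  steps=[
    {"tx": 0,"ty": 0,"tz": -0.3,"rx": 0,"ry": 0,"rz": 0,"grip": 0.7},
    {"tx": 0,"ty": 0,"tz": -1,"rx": 0,"ry": 0,"rz": 0,"grip": 0.7},
    {"tx": 0,"ty": 0,"tz": -2,"rx": 0,"ry": 0,"rz": 0,"grip": 0.7},
    {"tx": 0,"ty": 0,"tz": -3.2,"rx": 0,"ry": 0,"rz": 0,"grip": 0.7},
    {"tx": 0,"ty": 0,"tz": -4.4,"rx": 0,"ry": 0,"rz": 0,"grip": 0.7},
    {"tx": 0,"ty": 0,"tz": -5.6,"rx": 0,"ry": 0,"rz": 0,"grip": 0.7},
    {"tx": 0.1,"ty": 0,"tz": -6.4,"rx": 0,"ry": 0,"rz": 0,"grip": 0.7},
    {"tx": 0.4,"ty": 0.04,"tz": -6.8,"rx": 0,"ry": 0,"rz": 0,"grip": 0.7},
    {"tx": 0.9,"ty": 0.09,"tz": -6.8,"rx": 0,"ry": 0,"rz": 0,"grip": 0.7},
    {"tx": 1.6,"ty": 0.16,"tz": -6.8,"rx": 0,"ry": 0,"rz": 0,"grip": 0.7},
    {"tx": 2.5,"ty": 0.26,"tz": -6.8,"rx": 0,"ry": 0,"rz": 0,"grip": 0.7},
    {"tx": 3.6,"ty": 0.37,"tz": -6.8,"rx": 0,"ry": 0,"rz": 0,"grip": 0.7},
    {"tx": 4.8,"ty": 0.5,"tz": -6.8,"rx": 0,"ry": 0,"rz": 0,"grip": 0.7},
    {"tx": 6,"ty": 0.62,"tz": -6.8,"rx": 0,"ry": 0,"rz": 0,"grip": 0.7},
    {"tx": 7.2,"ty": 0.75,"tz": -6.8,"rx": 0,"ry": 0,"rz": 0,"grip": 0.7},
    {"tx": 8.4,"ty": 0.87,"tz": -6.8,"rx": 0,"ry": 0,"rz": 0,"grip": 0.7},
    {"tx": 9.6,"ty": 1.0,"tz": -6.8,"rx": 0,"ry": 0,"rz": 0,"grip": 0.7},
    {"tx": 10.8,"ty": 1.12,"tz": -6.8,"rx": 0,"ry": 0,"rz": 0,"grip": 0.7},
    {"tx": 12,"ty": 1.25,"tz": -6.8,"rx": 0,"ry": 0,"rz": 0,"grip": 0.7},
    {"tx": 13.2,"ty": 1.37,"tz": -6.8,"rx": 0,"ry": 0,"rz": 0,"grip": 0.7},
  ],
)

```text
time_s: 6.95
tcp_pos: [0.4717, -0.0594, 0.2729]
tcp_rot: [-0.001, 0.707, 0.708, -0.0]
contact_force: [0.6, 0.2, -1.2]
grip_width: 0.446
gripper_force: 32.0
```

Emit:
send_rows(
  steps=[
    {"tx": 1.2,"ty": 0.12,"tz": 0,"rx": 0,"ry": 0,"rz": 0,"grip": 0.7},
    {"tx": 2.4,"ty": 0.25,"tz": 0,"rx": 0,"ry": 0,"rz": 0,"grip": 0.7},
    {"tx": 3.6,"ty": 0.37,"tz": 0,"rx": 0,"ry": 0,"rz": 0,"grip": 0.7},
    {"tx": 4.8,"ty": 0.5,"tz": 0,"rx": 0,"ry": 0,"rz": 0,"grip": 0.7},
    {"tx": 5.9,"ty": 0.61,"tz": 0,"rx": 0,"ry": 0,"rz": 0,"grip": 0.7},
    {"tx": 6.9,"ty": 0.72,"tz": 0,"rx": 0,"ry": 0,"rz": 0,"grip": 0.7},
    {"tx": 7.8,"ty": 0.81,"tz": 0,"rx": 0,"ry": 0,"rz": 0,"grip": 0.7},
    {"tx": 8.4,"ty": 0.88,"tz": 0,"rx": 0,"ry": 0,"rz": 0,"grip": 0.7},
    {"tx": 8.8,"ty": 0.92,"tz": 0,"rx": 0,"ry": 0,"rz": 0,"grip": 0.7},
    {"tx": 9.06,"ty": 0.94,"tz": 0,"rx": 0,"ry": 0,"rz": 0,"grip": 0.7},
    {"tx": 9.06,"ty": 0.94,"tz": 0,"rx": 0,"ry": 0,"rz": 0,"grip": 0.7},
  ],
)

```text
time_s: 8.05
tcp_pos: [0.4958, 0.1651, 0.2735]
tcp_rot: [0.0, 0.707, 0.707, -0.0]
contact_force: [-0.6, -0.3, -3.1]
grip_width: 0.443
gripper_force: 32.0
```

```bash
python3 - <<'E'
from h import *
f=grab('wrist');a=grab('scene')
cv2.imwrite('pics/p3.png',np.vstack([f['image'][:300],cv2.resize(a['image'][120:260,220:519],(640,300))]))
o=sensors.get_obs();print(o['tcp_pos'],o['tcp_rot'],o['grip_width'],o['gripper_force'],o['contact_force'],o['ft_torque'])
E
```

```text
[0.49598978 0.16408324 0.27369123] [ 7.85173507e-05  7.07312020e-01  7.06901468e-01 -1.21737990e-04] 0.4465708183711957 31.99952699826099 [-0.20466754 -0.78504022 -1.99396359] [-0.07023175  0.07076634  0.03574407]
```

View pics/p3.png

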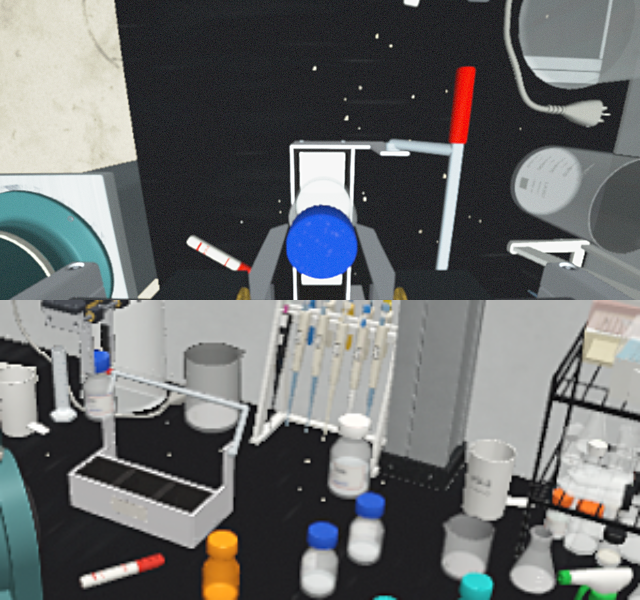

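The bottle hangs straight in the grip above cell_0: its cap is at (322,242) in the wrist view, with the cell around it. Lowering it now.

Emit:
send_rows(
  steps=[
    {"tx": 0.04,"ty": 0.03,"tz": 0.6,"rx": 0,"ry": 0,"rz": 0,"grip": 0.7},
    {"tx": 0.04,"ty": 0.03,"tz": 1.4,"rx": 0,"ry": 0,"rz": 0,"grip": 0.7},
    {"tx": 0.04,"ty": 0.03,"tz": 2.2,"rx": 0,"ry": 0,"rz": 0,"grip": 0.7},
    {"tx": 0.04,"ty": 0.03,"tz": 3,"rx": 0,"ry": 0,"rz": 0,"grip": 0.7},
    {"tx": 0.04,"ty": 0.03,"tz": 3.7,"rx": 0,"ry": 0,"rz": 0,"grip": 0.7},
    {"tx": 0.04,"ty": 0.03,"tz": 4.3,"rx": 0,"ry": 0,"rz": 0,"grip": 0.7},
    {"tx": 0.04,"ty": 0.03,"tz": 4.8,"rx": 0,"ry": 0,"rz": 0,"grip": 0.7},
    {"tx": 0.04,"ty": 0.03,"tz": 5.3,"rx": 0,"ry": 0,"rz": 0,"grip": 0.7},
    {"tx": 0.04,"ty": 0.03,"tz": 5.8,"rx": 0,"ry": 0,"rz": 0,"grip": 0.7},
    {"tx": 0.04,"ty": 0.03,"tz": 6.2,"rx": 0,"ry": 0,"rz": 0,"grip": 0.7},
    {"tx": 0.04,"ty": 0.03,"tz": 6.35,"rx": 0,"ry": 0,"rz": 0,"grip": 0.7},
    {"tx": 0.04,"ty": 0.03,"tz": 6.45,"rx": 0,"ry": 0,"rz": 0,"grip": 0.7},
    {"tx": 0.04,"ty": 0.03,"tz": 6.45,"rx": 0,"ry": 0,"rz": 0,"grip": 0.7},
  ],
)

```text
time_s: 9.45
tcp_pos: [0.4968, 0.1659, 0.1125]
tcp_rot: [0.0, 0.707, 0.707, 0.0]
contact_force: [-0.0, -0.5, -1.6]
grip_width: 0.447
gripper_force: 32.0
```

Emit:
send_rows(
  steps=[
    {"tx": 0,"ty": 0,"tz": 0.04,"rx": 0,"ry": 0,"rz": 0,"grip": 0.7},
    {"tx": 0,"ty": 0,"tz": 0.08,"rx": 0,"ry": 0,"rz": 0,"grip": 0.7},
    {"tx": 0,"ty": 0,"tz": 0.08,"rx": 0,"ry": 0,"rz": 0,"grip": 0.7},
  ],
)

```text
time_s: 9.75
tcp_pos: [0.497, 0.166, 0.1108]
tcp_rot: [0.0, 0.707, 0.707, 0.0]
contact_force: [-0.5, 0.3, 2.9]
grip_width: 0.446
gripper_force: 32.0
```

Emit:
send_rows(
  steps=[
    {"tx": 0,"ty": 0,"tz": 0,"rx": 0,"ry": 0,"rz": 0,"grip": 0.5},
    {"tx": 0,"ty": 0,"tz": 0,"rx": 0,"ry": 0,"rz": 0,"grip": 0.42},
    {"tx": 0,"ty": 0,"tz": 0,"rx": 0,"ry": 0,"rz": 0,"grip": 0.35},
    {"tx": 0,"ty": 0,"tz": 0,"rx": 0,"ry": 0,"rz": 0,"grip": 0.35},
    {"tx": 0,"ty": 0,"tz": -0.6,"rx": 0,"ry": 0,"rz": 0,"grip": 0.35},
    {"tx": 0,"ty": 0,"tz": -1.6,"rx": 0,"ry": 0,"rz": 0,"grip": 0.35},
    {"tx": 0,"ty": 0,"tz": -3,"rx": 0,"ry": 0,"rz": 0,"grip": 0.35},
    {"tx": -1.5,"ty": -0.1,"tz": -3.6,"rx": 0,"ry": 0,"rz": 0,"grip": 0.35},
    {"tx": -3.5,"ty": -0.25,"tz": -3.6,"rx": 0,"ry": 0,"rz": 0,"grip": 0.35},
    {"tx": -5.5,"ty": -0.4,"tz": -3.6,"rx": 0,"ry": 0,"rz": 0,"grip": 0.35},
    {"tx": -7.5,"ty": -0.55,"tz": -3.6,"rx": 0,"ry": 0,"rz": 0,"grip": 0.35},
    {"tx": -9.5,"ty": -0.7,"tz": -3.6,"rx": 0,"ry": 0,"rz": 0,"grip": 0.35},
    {"tx": -11.5,"ty": -0.85,"tz": -3.6,"rx": 0,"ry": 0,"rz": 0,"grip": 0.35},
    {"tx": -13.5,"ty": -1,"tz": -3.6,"rx": 0,"ry": 0,"rz": 0,"grip": 0.35},
    {"tx": -15.2,"ty": -1.1,"tz": -3.4,"rx": 0,"ry": 0,"rz": 0,"grip": 0.35},
    {"tx": -16.3,"ty": -1.18,"tz": -2.8,"rx": 0,"ry": 0,"rz": 0,"grip": 0.35},
    {"tx": -16.71,"ty": -1.2,"tz": -2,"rx": 0,"ry": 0,"rz": 0,"grip": 0.35},
    {"tx": -16.71,"ty": -1.2,"tz": -2,"rx": 0,"ry": 0,"rz": 0,"grip": 0.35},
    {"tx": -16.71,"ty": -1.2,"tz": -2,"rx": 0,"ry": 0,"rz": 0,"grip": 0.35},
  ],
)

```text
time_s: 11.65
tcp_pos: [0.4669, -0.2516, 0.1613]
tcp_rot: [-0.0, 0.707, 0.707, -0.0]
contact_force: [-0.1, -0.7, -0.2]
grip_width: 0.653
gripper_force: 0.0
```

```bash
python3 - <<'E'
from h import *
o=sensors.get_obs();print(o['tcp_pos'],o['tcp_rot'],o['grip_width'])
a=grab('scene');b=grab('top')
m=cv2.inRange(cv2.cvtColor(b['image'],cv2.COLOR_BGR2HSV),(110,120,60),(128,255,255));n,l,s,c=cv2.connectedComponentsWithStats(m[140:260,250:480].copy())
for i in range(1,n):
    if s[i,4]>40:print(s[i],onplane(b,c[i]+[250,140],.104)[0].round(4))
E
```

```text
[ 0.46690595 -0.25164305  0.16129189] [-1.21628395e-04  7.07079869e-01  7.07133679e-01 -6.18884829e-05] 0.6533256677698128
[140  46  12   6  59] [ 0.5869 -0.2793  0.104 ]
[ 13  65  12  12 113] [0.4977 0.1707 0.104 ]
```

Emit:
send_rows(
  steps=[
    {"tx": 0,"ty": 0,"tz": 0.8,"rx": 0,"ry": 0,"rz": 0,"grip": 0.35},
    {"tx": 0,"ty": 0,"tz": 1.6,"rx": 0,"ry": 0,"rz": 0,"grip": 0.35},
    {"tx": 0,"ty": 0,"tz": 2.29,"rx": 0,"ry": 0,"rz": 0,"grip": 0.35},
    {"tx": 0,"ty": 0,"tz": 2.29,"rx": 0,"ry": 0,"rz": 0,"grip": 0.35},
    {"tx": 0,"ty": 0,"tz": 2.29,"rx": 0,"ry": 0,"rz": 0,"grip": 0.5},
    {"tx": 0,"ty": 0,"tz": 2.29,"rx": 0,"ry": 0,"rz": 0,"grip": 0.6},
    {"tx": 0,"ty": 0,"tz": 2.29,"rx": 0,"ry": 0,"rz": 0,"grip": 0.7},
    {"tx": 0,"ty": 0,"tz": 2.29,"rx": 0,"ry": 0,"rz": 0,"grip": 0.7},
    {"tx": 0,"ty": 0,"tz": 2.29,"rx": 0,"ry": 0,"rz": 0,"grip": 0.7},
  ],
  grip_force=32,
)

```text
time_s: 12.65
tcp_pos: [0.4675, -0.2521, 0.1043]
tcp_rot: [0.001, 0.707, 0.707, 0.0]
contact_force: [-1.3, 1.5, 9.5]
grip_width: 0.445
gripper_force: 32.0
```

Emit:
send_rows(
  steps=[
    {"tx": 0,"ty": 0,"tz": -0.3,"rx": 0,"ry": 0,"rz": 0,"grip": 0.7},
    {"tx": 0,"ty": 0,"tz": -1,"rx": 0,"ry": 0,"rz": 0,"grip": 0.7},
    {"tx": 0,"ty": 0,"tz": -2,"rx": 0,"ry": 0,"rz": 0,"grip": 0.7},
    {"tx": 0,"ty": 0,"tz": -3.2,"rx": 0,"ry": 0,"rz": 0,"grip": 0.7},
    {"tx": 0,"ty": 0,"tz": -4.4,"rx": 0,"ry": 0,"rz": 0,"grip": 0.7},
    {"tx": 0.1,"ty": 0,"tz": -5.4,"rx": 0,"ry": 0,"rz": 0,"grip": 0.7},
    {"tx": 0.4,"ty": 0.04,"tz": -6,"rx": 0,"ry": 0,"rz": 0,"grip": 0.7},
    {"tx": 0.9,"ty": 0.09,"tz": -6.2,"rx": 0,"ry": 0,"rz": 0,"grip": 0.7},
    {"tx": 1.6,"ty": 0.16,"tz": -6.2,"rx": 0,"ry": 0,"rz": 0,"grip": 0.7},
    {"tx": 2.5,"ty": 0.24,"tz": -6.2,"rx": 0,"ry": 0,"rz": 0,"grip": 0.7},
    {"tx": 3.6,"ty": 0.33,"tz": -6.2,"rx": 0,"ry": 0,"rz": 0,"grip": 0.7},
    {"tx": 4.8,"ty": 0.43,"tz": -6.2,"rx": 0,"ry": 0,"rz": 0,"grip": 0.7},
    {"tx": 6,"ty": 0.53,"tz": -6.2,"rx": 0,"ry": 0,"rz": 0,"grip": 0.7},
    {"tx": 7.2,"ty": 0.63,"tz": -6.2,"rx": 0,"ry": 0,"rz": 0,"grip": 0.7},
    {"tx": 8.4,"ty": 0.73,"tz": -6.2,"rx": 0,"ry": 0,"rz": 0,"grip": 0.7},
    {"tx": 9.6,"ty": 0.83,"tz": -6.2,"rx": 0,"ry": 0,"rz": 0,"grip": 0.7},
    {"tx": 10.7,"ty": 0.93,"tz": -6.2,"rx": 0,"ry": 0,"rz": 0,"grip": 0.7},
    {"tx": 11.7,"ty": 1.02,"tz": -6.2,"rx": 0,"ry": 0,"rz": 0,"grip": 0.7},
    {"tx": 12.5,"ty": 1.1,"tz": -6.2,"rx": 0,"ry": 0,"rz": 0,"grip": 0.7},
    {"tx": 13.1,"ty": 1.15,"tz": -6.2,"rx": 0,"ry": 0,"rz": 0,"grip": 0.7},
  ],
)

```text
time_s: 14.65
tcp_pos: [0.4954, 0.0768, 0.2587]
tcp_rot: [0.0, 0.707, 0.707, 0.0]
contact_force: [0.4, 0.0, -3.0]
grip_width: 0.445
gripper_force: 32.0
```

Emit:
send_rows(
  steps=[
    {"tx": 0.25,"ty": 0.02,"tz": 0,"rx": 0,"ry": 0,"rz": 0,"grip": 0.7},
    {"tx": 0.4,"ty": 0.02,"tz": 0,"rx": 0,"ry": 0,"rz": 0,"grip": 0.7},
    {"tx": 0.4,"ty": 0.02,"tz": 0,"rx": 0,"ry": 0,"rz": 0,"grip": 0.7},
  ],
)

```text
time_s: 14.95
tcp_pos: [0.496, 0.0852, 0.2583]
tcp_rot: [0.0, 0.707, 0.707, -0.0]
contact_force: [-0.1, -0.0, -2.5]
grip_width: 0.443
gripper_force: 32.0
```

```bash
python3 - <<'E'
from h import *
f=grab('wrist','w4.png')
o=sensors.get_obs();print(o['tcp_pos'],o['tcp_rot'],o['grip_width'],o['contact_force'])
m=cv2.inRange(cv2.cvtColor(f['image'],cv2.COLOR_BGR2HSV),(110,120,60),(128,255,255));n,l,s,c=cv2.connectedComponentsWithStats(m)
for i in range(1,n):
    if s[i,4]>40:
        P=onplane(f,np.argwhere(l==i)[:,::-1],.114);print(s[i],P.min(0).round(4),P.max(0).round(4))
E
```

```text
[0.49602489 0.08489381 0.25829288] [ 1.04377079e-04  7.07293513e-01  7.06919987e-01 -8.71422281e-05] 0.44501431174086686 [-1.11273125 -0.99932501 -2.72916671]
[ 303   89   40   44 1326] [0.4775 0.1484 0.114 ] [0.5171 0.1903 0.114 ]
[ 286  209   72   76 4245] [ 0.4547 -0.029   0.114 ] [0.5374 0.0652 0.114 ]
```

View pics/w4.png

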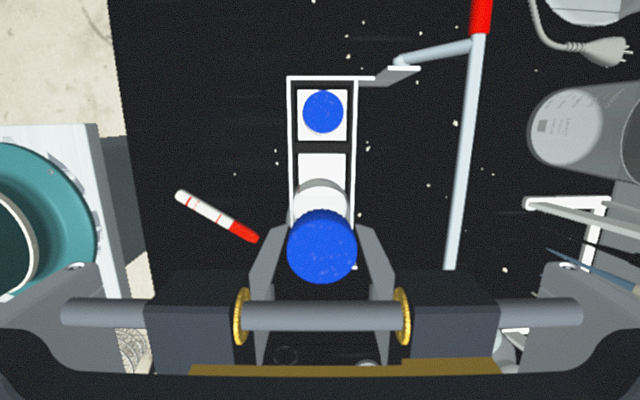

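The first bottle stands upright in its cell with its cap at (323,111). The second hangs over cell_1 at (322,246).

Emit:
send_rows(
  steps=[
    {"tx": 0.07,"ty": 0.01,"tz": 0.6,"rx": 0,"ry": 0,"rz": 0,"grip": 0.7},
    {"tx": 0.07,"ty": 0.01,"tz": 1.4,"rx": 0,"ry": 0,"rz": 0,"grip": 0.7},
    {"tx": 0.07,"ty": 0.01,"tz": 2.2,"rx": 0,"ry": 0,"rz": 0,"grip": 0.7},
    {"tx": 0.07,"ty": 0.01,"tz": 3,"rx": 0,"ry": 0,"rz": 0,"grip": 0.7},
    {"tx": 0.07,"ty": 0.01,"tz": 3.7,"rx": 0,"ry": 0,"rz": 0,"grip": 0.7},
    {"tx": 0.07,"ty": 0.01,"tz": 4.3,"rx": 0,"ry": 0,"rz": 0,"grip": 0.7},
    {"tx": 0.07,"ty": 0.01,"tz": 4.8,"rx": 0,"ry": 0,"rz": 0,"grip": 0.7},
    {"tx": 0.07,"ty": 0.01,"tz": 5.3,"rx": 0,"ry": 0,"rz": 0,"grip": 0.7},
    {"tx": 0.07,"ty": 0.01,"tz": 5.6,"rx": 0,"ry": 0,"rz": 0,"grip": 0.7},
    {"tx": 0.07,"ty": 0.01,"tz": 5.75,"rx": 0,"ry": 0,"rz": 0,"grip": 0.7},
    {"tx": 0.07,"ty": 0.01,"tz": 5.83,"rx": 0,"ry": 0,"rz": 0,"grip": 0.7},
    {"tx": 0.07,"ty": 0.01,"tz": 5.88,"rx": 0,"ry": 0,"rz": 0,"grip": 0.7},
    {"tx": 0.07,"ty": 0.01,"tz": 5.9,"rx": 0,"ry": 0,"rz": 0,"grip": 0.7},
    {"tx": 0.07,"ty": 0.01,"tz": 5.9,"rx": 0,"ry": 0,"rz": 0,"grip": 0.7},
  ],
)

```text
time_s: 16.4
tcp_pos: [0.4964, 0.0875, 0.1109]
tcp_rot: [0.0, 0.707, 0.707, 0.0]
contact_force: [0.4, 0.0, -1.4]
grip_width: 0.441
gripper_force: 32.0
```

Emit:
send_rows(
  steps=[
    {"tx": 0,"ty": 0,"tz": 0.03,"rx": 0,"ry": 0,"rz": 0,"grip": 0.7},
    {"tx": 0,"ty": 0,"tz": 0.06,"rx": 0,"ry": 0,"rz": 0,"grip": 0.7},
    {"tx": 0,"ty": 0,"tz": 0.06,"rx": 0,"ry": 0,"rz": 0,"grip": 0.7},
  ],
)

```text
time_s: 16.7
tcp_pos: [0.4968, 0.0875, 0.1102]
tcp_rot: [-0.0, 0.707, 0.707, 0.001]
contact_force: [-4.6, 0.3, 19.2]
grip_width: 0.442
gripper_force: 32.0
```

Emit:
send_rows(
  steps=[
    {"tx": 0,"ty": 0,"tz": -0.03,"rx": 0,"ry": 0,"rz": 0,"grip": 0.7},
    {"tx": 0,"ty": 0,"tz": -0.03,"rx": 0,"ry": 0,"rz": 0,"grip": 0.5},
    {"tx": 0,"ty": 0,"tz": -0.03,"rx": 0,"ry": 0,"rz": 0,"grip": 0.42},
    {"tx": 0,"ty": 0,"tz": -0.03,"rx": 0,"ry": 0,"rz": 0,"grip": 0.35},
    {"tx": 0,"ty": 0,"tz": -0.03,"rx": 0,"ry": 0,"rz": 0,"grip": 0.35},
    {"tx": 0,"ty": 0,"tz": -0.6,"rx": 0,"ry": 0,"rz": 0,"grip": 0.35},
    {"tx": 0,"ty": 0,"tz": -1.6,"rx": 0,"ry": 0,"rz": 0,"grip": 0.35},
    {"tx": 0,"ty": 0,"tz": -3,"rx": 0,"ry": 0,"rz": 0,"grip": 0.35},
    {"tx": -1.5,"ty": 0.1,"tz": -3.6,"rx": 0,"ry": 0,"rz": 0,"grip": 0.35},
    {"tx": -3.4,"ty": 0.4,"tz": -3.6,"rx": 0,"ry": 0,"rz": 0,"grip": 0.35},
    {"tx": -5.2,"ty": 0.8,"tz": -3.6,"rx": 0,"ry": 0,"rz": 0,"grip": 0.35},
    {"tx": -7,"ty": 1.3,"tz": -3.6,"rx": 0,"ry": 0,"rz": 0,"grip": 0.35},
    {"tx": -8.8,"ty": 1.8,"tz": -3.6,"rx": 0,"ry": 0,"rz": 0,"grip": 0.35},
    {"tx": -10.6,"ty": 2.3,"tz": -3.6,"rx": 0,"ry": 0,"rz": 0,"grip": 0.35},
    {"tx": -12.4,"ty": 2.8,"tz": -3.6,"rx": 0,"ry": 0,"rz": 0,"grip": 0.35},
    {"tx": -14,"ty": 3.1,"tz": -3.2,"rx": 0,"ry": 0,"rz": 0,"grip": 0.35},
    {"tx": -14.76,"ty": 3.28,"tz": -2.4,"rx": 0,"ry": 0,"rz": 0,"grip": 0.35},
    {"tx": -14.76,"ty": 3.28,"tz": -2,"rx": 0,"ry": 0,"rz": 0,"grip": 0.35},
    {"tx": -14.76,"ty": 3.28,"tz": -2,"rx": 0,"ry": 0,"rz": 0,"grip": 0.35},
  ],
)

```text
time_s: 18.6
tcp_pos: [0.5778, -0.2812, 0.1586]
tcp_rot: [-0.001, 0.707, 0.707, -0.0]
contact_force: [-0.0, 0.9, -0.4]
grip_width: 0.648
gripper_force: 0.0
```

Emit:
send_rows(
  steps=[
    {"tx": 0,"ty": 0.02,"tz": 0.8,"rx": 0,"ry": 0,"rz": 0,"grip": 0.35},
    {"tx": 0,"ty": 0.02,"tz": 1.6,"rx": 0,"ry": 0,"rz": 0,"grip": 0.35},
    {"tx": 0,"ty": 0.02,"tz": 2.18,"rx": 0,"ry": 0,"rz": 0,"grip": 0.35},
    {"tx": 0,"ty": 0.02,"tz": 2.18,"rx": 0,"ry": 0,"rz": 0,"grip": 0.35},
    {"tx": 0,"ty": 0.02,"tz": 2.18,"rx": 0,"ry": 0,"rz": 0,"grip": 0.5},
    {"tx": 0,"ty": 0.02,"tz": 2.18,"rx": 0,"ry": 0,"rz": 0,"grip": 0.6},
    {"tx": 0,"ty": 0.02,"tz": 2.18,"rx": 0,"ry": 0,"rz": 0,"grip": 0.7},
    {"tx": 0,"ty": 0.02,"tz": 2.18,"rx": 0,"ry": 0,"rz": 0,"grip": 0.7},
    {"tx": 0,"ty": 0.02,"tz": 2.18,"rx": 0,"ry": 0,"rz": 0,"grip": 0.7},
  ],
  grip_force=32,
)

```text
time_s: 19.5
tcp_pos: [0.5793, -0.282, 0.1057]
tcp_rot: [0.001, 0.707, 0.707, 0.0]
contact_force: [-1.2, -0.2, 7.5]
grip_width: 0.448
gripper_force: 32.0
```

Emit:
send_rows(
  steps=[
    {"tx": 0,"ty": 0,"tz": -0.3,"rx": 0,"ry": 0,"rz": 0,"grip": 0.7},
    {"tx": 0,"ty": 0,"tz": -1,"rx": 0,"ry": 0,"rz": 0,"grip": 0.7},
    {"tx": 0,"ty": 0,"tz": -2,"rx": 0,"ry": 0,"rz": 0,"grip": 0.7},
    {"tx": 0,"ty": 0,"tz": -3.2,"rx": 0,"ry": 0,"rz": 0,"grip": 0.7},
    {"tx": 0,"ty": 0,"tz": -4.4,"rx": 0,"ry": 0,"rz": 0,"grip": 0.7},
    {"tx": 0.1,"ty": -0.1,"tz": -5.4,"rx": 0,"ry": 0,"rz": 0,"grip": 0.7},
    {"tx": 0.4,"ty": -0.25,"tz": -6,"rx": 0,"ry": 0,"rz": 0,"grip": 0.7},
    {"tx": 0.9,"ty": -0.5,"tz": -6.2,"rx": 0,"ry": 0,"rz": 0,"grip": 0.7},
    {"tx": 1.6,"ty": -0.85,"tz": -6.2,"rx": 0,"ry": 0,"rz": 0,"grip": 0.7},
    {"tx": 2.5,"ty": -1.25,"tz": -6.2,"rx": 0,"ry": 0,"rz": 0,"grip": 0.7},
    {"tx": 3.6,"ty": -1.65,"tz": -6.2,"rx": 0,"ry": 0,"rz": 0,"grip": 0.7},
    {"tx": 4.8,"ty": -2.05,"tz": -6.2,"rx": 0,"ry": 0,"rz": 0,"grip": 0.7},
    {"tx": 6,"ty": -2.4,"tz": -6.2,"rx": 0,"ry": 0,"rz": 0,"grip": 0.7},
    {"tx": 7.2,"ty": -2.7,"tz": -6.2,"rx": 0,"ry": 0,"rz": 0,"grip": 0.7},
    {"tx": 8.3,"ty": -2.95,"tz": -6.2,"rx": 0,"ry": 0,"rz": 0,"grip": 0.7},
    {"tx": 9.4,"ty": -3.12,"tz": -6.2,"rx": 0,"ry": 0,"rz": 0,"grip": 0.7},
    {"tx": 10.3,"ty": -3.24,"tz": -6.2,"rx": 0,"ry": 0,"rz": 0,"grip": 0.7},
    {"tx": 11,"ty": -3.31,"tz": -6.2,"rx": 0,"ry": 0,"rz": 0,"grip": 0.7},
    {"tx": 11.56,"ty": -3.34,"tz": -6.2,"rx": 0,"ry": 0,"rz": 0,"grip": 0.7},
    {"tx": 11.56,"ty": -3.34,"tz": -6.2,"rx": 0,"ry": 0,"rz": 0,"grip": 0.7},
  ],
)

```text
time_s: 21.5
tcp_pos: [0.4942, 0.0098, 0.259]
tcp_rot: [-0.001, 0.706, 0.709, -0.0]
contact_force: [0.2, -0.5, -2.3]
grip_width: 0.45
gripper_force: 32.0
```

```bash
python3 - <<'E'
from h import *
f=grab('wrist','w5.png')
o=sensors.get_obs();print(o['tcp_pos'],o['tcp_rot'],o['grip_width'],o['contact_force'])
m=cv2.inRange(cv2.cvtColor(f['image'],cv2.COLOR_BGR2HSV),(110,120,60),(128,255,255));n,l,s,c=cv2.connectedComponentsWithStats(m)
for i in range(1,n):
    if s[i,4]>40:
        P=onplane(f,np.argwhere(l==i)[:,::-1],.114);print(s[i],P.min(0).round(4),P.max(0).round(4))
E
```

```text
[0.49441405 0.00841672 0.25917873] [-3.99843170e-04  7.06179038e-01  7.08033118e-01 -3.32549938e-04] 0.44876182500773476 [ 0.74058022  0.24023269 -1.62490836]
[ 303    8   46   51 1764] [0.4761 0.1438 0.114 ] [0.519  0.1879 0.114 ]
[ 304   97   40   42 1300] [0.4761 0.0669 0.114 ] [0.516  0.1075 0.114 ]
[ 286  208   72   75 4217] [ 0.4531 -0.1021  0.114 ] [ 0.5357 -0.0091  0.114 ]
```

View pics/w5.png

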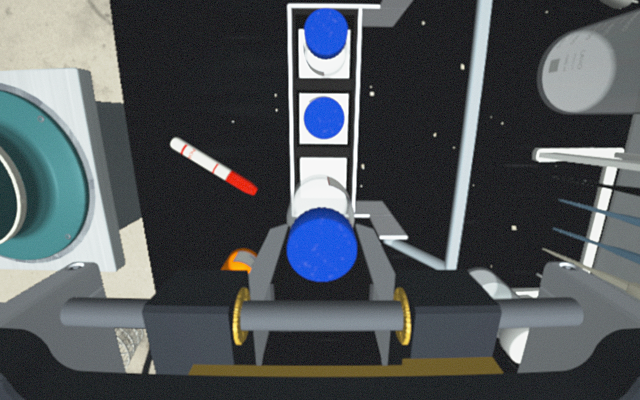

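Bottles one and two stand in their cells with caps at (326,33) and (324,118). The third hangs over cell_2 at (322,245).

Emit:
send_rows(
  steps=[
    {"tx": -0.04,"ty": 0.06,"tz": 0.6,"rx": 0,"ry": 0,"rz": 0,"grip": 0.7},
    {"tx": -0.04,"ty": 0.06,"tz": 1.4,"rx": 0,"ry": 0,"rz": 0,"grip": 0.7},
    {"tx": -0.04,"ty": 0.06,"tz": 2.2,"rx": 0,"ry": 0,"rz": 0,"grip": 0.7},
    {"tx": -0.04,"ty": 0.06,"tz": 3,"rx": 0,"ry": 0,"rz": 0,"grip": 0.7},
    {"tx": -0.04,"ty": 0.06,"tz": 3.7,"rx": 0,"ry": 0,"rz": 0,"grip": 0.7},
    {"tx": -0.04,"ty": 0.06,"tz": 4.3,"rx": 0,"ry": 0,"rz": 0,"grip": 0.7},
    {"tx": -0.04,"ty": 0.06,"tz": 4.8,"rx": 0,"ry": 0,"rz": 0,"grip": 0.7},
    {"tx": -0.04,"ty": 0.06,"tz": 5.3,"rx": 0,"ry": 0,"rz": 0,"grip": 0.7},
    {"tx": -0.04,"ty": 0.06,"tz": 5.6,"rx": 0,"ry": 0,"rz": 0,"grip": 0.7},
    {"tx": -0.04,"ty": 0.06,"tz": 5.75,"rx": 0,"ry": 0,"rz": 0,"grip": 0.7},
    {"tx": -0.04,"ty": 0.06,"tz": 5.83,"rx": 0,"ry": 0,"rz": 0,"grip": 0.7},
    {"tx": -0.04,"ty": 0.06,"tz": 5.88,"rx": 0,"ry": 0,"rz": 0,"grip": 0.7},
    {"tx": -0.04,"ty": 0.06,"tz": 5.88,"rx": 0,"ry": 0,"rz": 0,"grip": 0.7},
  ],
)

```text
time_s: 22.85
tcp_pos: [0.497, 0.0064, 0.1129]
tcp_rot: [0.0, 0.707, 0.707, 0.0]
contact_force: [-0.6, -0.3, -1.6]
grip_width: 0.449
gripper_force: 32.0
```

Emit:
send_rows(
  steps=[
    {"tx": 0,"ty": 0,"tz": 0.02,"rx": 0,"ry": 0,"rz": 0,"grip": 0.7},
    {"tx": 0,"ty": 0,"tz": 0.05,"rx": 0,"ry": 0,"rz": 0,"grip": 0.7},
    {"tx": 0,"ty": 0,"tz": 0.05,"rx": 0,"ry": 0,"rz": 0,"grip": 0.7},
  ],
)

```text
time_s: 23.15
tcp_pos: [0.497, 0.0064, 0.1117]
tcp_rot: [0.0, 0.707, 0.707, 0.0]
contact_force: [-1.6, -0.4, 2.2]
grip_width: 0.448
gripper_force: 32.0
```

Emit:
send_rows(
  steps=[
    {"tx": 0,"ty": 0,"tz": 0,"rx": 0,"ry": 0,"rz": 0,"grip": 0.5},
    {"tx": 0,"ty": 0,"tz": 0,"rx": 0,"ry": 0,"rz": 0,"grip": 0.42},
    {"tx": 0,"ty": 0,"tz": 0,"rx": 0,"ry": 0,"rz": 0,"grip": 0.35},
    {"tx": 0,"ty": 0,"tz": 0,"rx": 0,"ry": 0,"rz": 0,"grip": 0.35},
    {"tx": 0,"ty": 0,"tz": -0.6,"rx": 0,"ry": 0,"rz": 0,"grip": 0.35},
    {"tx": 0,"ty": 0,"tz": -1.6,"rx": 0,"ry": 0,"rz": 0,"grip": 0.35},
    {"tx": 0,"ty": 0,"tz": -3.4,"rx": 0,"ry": 0,"rz": 0,"grip": 0.35},
    {"tx": 0,"ty": 0,"tz": -5.2,"rx": 0,"ry": 0,"rz": 0,"grip": 0.35},
    {"tx": 0.5,"ty": 0,"tz": -6.8,"rx": 0,"ry": 0,"rz": 0,"grip": 0.35},
    {"tx": 2,"ty": 0.3,"tz": -7.1,"rx": 0,"ry": 0,"rz": 0,"grip": 0.5},
    {"tx": 3.6,"ty": 1,"tz": -7.1,"rx": 0,"ry": 0,"rz": 0,"grip": 0.57},
    {"tx": 5.2,"ty": 1.8,"tz": -7.1,"rx": 0,"ry": 0,"rz": 0,"grip": 0.57},
    {"tx": 6.8,"ty": 2.6,"tz": -7.1,"rx": 0,"ry": 0,"rz": 0,"grip": 0.57},
    {"tx": 8.4,"ty": 3.4,"tz": -7.1,"rx": 0,"ry": 0,"rz": 0,"grip": 0.57},
    {"tx": 9.6,"ty": 4.1,"tz": -7.1,"rx": 0,"ry": 0,"rz": 0,"grip": 0.57},
    {"tx": 10.2,"ty": 4.56,"tz": -7.1,"rx": 0,"ry": 0,"rz": 0,"grip": 0.57},
    {"tx": 10.2,"ty": 4.56,"tz": -7.1,"rx": 0,"ry": 0,"rz": 0,"grip": 0.57},
    {"tx": 10.2,"ty": 4.56,"tz": -7.1,"rx": 0,"ry": 0,"rz": 0,"grip": 0.57},
  ],
)

```text
time_s: 24.95
tcp_pos: [0.6107, 0.2609, 0.2885]
tcp_rot: [0.0, 0.707, 0.707, -0.0]
contact_force: [-0.3, -0.1, 0.6]
grip_width: 0.428
gripper_force: 0.0
```

```bash
python3 - <<'E'
from h import *
f=grab('wrist');A=grab('scene');B=grab('top')
cv2.imwrite('pics/p6.png',np.vstack([f['image'][:300],cv2.resize(A['image'][120:260,220:519],(640,300))]))
o=sensors.get_obs();print(o['tcp_pos'],o['tcp_rot'],o['grip_width'],o['contact_force'])
h=cv2.cvtColor(f['image'],cv2.COLOR_BGR2HSV);m=cv2.inRange(h,(0,150,80),(6,255,255))|cv2.inRange(h,(174,150,80),(180,255,255));n,l,s,c=cv2.connectedComponentsWithStats(m)
for i in range(1,n):
    if s[i,4]>100:
        P=onplane(f,np.argwhere(l==i)[:,::-1],.1875);print(s[i],P.min(0).round(4),P.max(0).round(4))
for n,F,z in(('top',B,.104),('scn',A,.103)):
    m=cv2.inRange(cv2.cvtColor(F['image'],cv2.COLOR_BGR2HSV),(110,120,60),(128,255,255));k,l,s,c=cv2.connectedComponentsWithStats(m)
    for i in range(1,k):
        P=onplane(F,c[i],z)[0]
        if s[i,4]>30 and .3<P[0]<.6 and -.5<P[1]<.3: print(n,s[i],P.round(4))
E
```

```text
[0.61056131 0.26049538 0.28928075] [1.53658474e-05 7.07375109e-01 7.06838344e-01 1.01001999e-04] 0.4344502108408119 [-0.52119368 -0.49917067 -0.37229535]
[314 180  16  62 971] [0.6035 0.222  0.1875] [0.618  0.2828 0.1875]
top [263 205  12  12 114] [0.4974 0.1711 0.104 ]
top [286 206  12  12 106] [0.4959 0.0889 0.104 ]
top [309 207  11  12 104] [0.4955 0.0088 0.104 ]
scn [261 184  13  11 117] [0.497 0.172 0.103]
scn [279 190  14  11 128] [0.4975 0.0906 0.103 ]
scn [299 196  13  12 137] [0.4965 0.009  0.103 ]
```

View pics/p6.png

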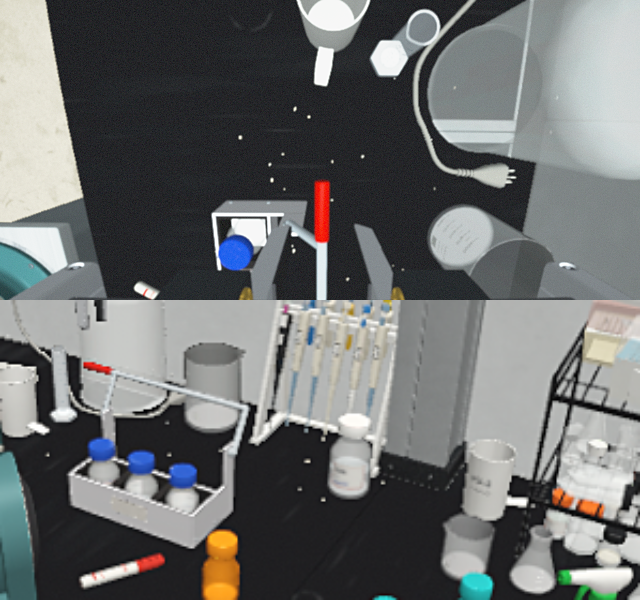

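All three bottles stand in the carrier, with caps at (100,448), (141,461) and (182,475) in the scene crop. The red grip lies between the fingers at (322,211), so I'll pinch it next.

Emit:
send_rows(
  steps=[
    {"tx": 0.12,"ty": 0,"tz": 0.8,"rx": 0,"ry": 0,"rz": 0,"grip": 0.57},
    {"tx": 0.12,"ty": 0,"tz": 1.8,"rx": 0,"ry": 0,"rz": 0,"grip": 0.57},
    {"tx": 0.12,"ty": 0,"tz": 2.8,"rx": 0,"ry": 0,"rz": 0,"grip": 0.57},
    {"tx": 0.12,"ty": 0,"tz": 3.5,"rx": 0,"ry": 0,"rz": 0,"grip": 0.57},
    {"tx": 0.12,"ty": 0,"tz": 3.97,"rx": 0,"ry": 0,"rz": 0,"grip": 0.57},
    {"tx": 0.12,"ty": 0,"tz": 3.97,"rx": 0,"ry": 0,"rz": 0,"grip": 0.57},
    {"tx": 0.12,"ty": 0,"tz": 3.97,"rx": 0,"ry": 0,"rz": 0,"grip": 0.75},
    {"tx": 0.12,"ty": 0,"tz": 3.97,"rx": 0,"ry": 0,"rz": 0,"grip": 0.9},
    {"tx": 0.12,"ty": 0,"tz": 3.97,"rx": 0,"ry": 0,"rz": 0,"grip": 0.95},
    {"tx": 0.12,"ty": 0,"tz": 3.97,"rx": 0,"ry": 0,"rz": 0,"grip": 0.95},
  ],
  grip_force=15,
)

```text
time_s: 26.1
tcp_pos: [0.6109, 0.2645, 0.1903]
tcp_rot: [0.0, 0.707, 0.707, 0.0]
contact_force: [0.6, 0.4, 2.6]
grip_width: 0.147
gripper_force: 15.0
```

Width is 13.8 mm, so the sleeve is pinched. Now following the arc.

Emit:
send_rows(
  steps=[
    {"tx": 0,"ty": -0.31,"tz": -0.16,"rx": 0,"ry": 0,"rz": 0,"grip": 0.95},
    {"tx": 0,"ty": -0.58,"tz": -0.27,"rx": 0,"ry": 0,"rz": 0,"grip": 0.95},
    {"tx": 0,"ty": -0.87,"tz": -0.36,"rx": 0,"ry": 0,"rz": 0,"grip": 0.95},
    {"tx": 0,"ty": -1.17,"tz": -0.41,"rx": 0,"ry": 0,"rz": 0,"grip": 0.95},
    {"tx": 0,"ty": -1.47,"tz": -0.43,"rx": 0,"ry": 0,"rz": 0,"grip": 0.95},
    {"tx": 0,"ty": -1.77,"tz": -0.43,"rx": 0,"ry": 0,"rz": 0,"grip": 0.95},
    {"tx": 0,"ty": -2.06,"tz": -0.39,"rx": 0,"ry": 0,"rz": 0,"grip": 0.95},
    {"tx": 0,"ty": -2.36,"tz": -0.33,"rx": 0,"ry": 0,"rz": 0,"grip": 0.95},
    {"tx": 0,"ty": -2.64,"tz": -0.23,"rx": 0,"ry": 0,"rz": 0,"grip": 0.95},
    {"tx": 0,"ty": -2.92,"tz": -0.11,"rx": 0,"ry": 0,"rz": 0,"grip": 0.95},
    {"tx": 0,"ty": -3.17,"tz": 0.04,"rx": 0,"ry": 0,"rz": 0,"grip": 0.95},
    {"tx": 0,"ty": -3.42,"tz": 0.22,"rx": 0,"ry": 0,"rz": 0,"grip": 0.95},
    {"tx": 0,"ty": -3.42,"tz": 0.22,"rx": 0,"ry": 0,"rz": 0,"grip": 0.95},
  ],
)

```text
time_s: 27.4
tcp_pos: [0.5238, 0.2644, 0.1833]
tcp_rot: [-0.0, 0.707, 0.707, -0.001]
contact_force: [-1.5, 0.4, -0.2]
grip_width: 0.144
gripper_force: 15.0
```

Emit:
send_rows(
  steps=[
    {"tx": 0,"ty": -0.22,"tz": 0.2,"rx": 0,"ry": 0,"rz": 0,"grip": 0.95},
    {"tx": 0,"ty": -0.43,"tz": 0.41,"rx": 0,"ry": 0,"rz": 0,"grip": 0.95},
    {"tx": 0,"ty": -0.61,"tz": 0.65,"rx": 0,"ry": 0,"rz": 0,"grip": 0.95},
    {"tx": 0,"ty": -0.77,"tz": 0.91,"rx": 0,"ry": 0,"rz": 0,"grip": 0.95},
    {"tx": 0,"ty": -0.9,"tz": 1.18,"rx": 0,"ry": 0,"rz": 0,"grip": 0.95},
    {"tx": 0,"ty": -1.0,"tz": 1.46,"rx": 0,"ry": 0,"rz": 0,"grip": 0.95},
    {"tx": 0,"ty": -1.07,"tz": 1.75,"rx": 0,"ry": 0,"rz": 0,"grip": 0.95},
    {"tx": 0,"ty": -1.12,"tz": 2.05,"rx": 0,"ry": 0,"rz": 0,"grip": 0.95},
    {"tx": 0,"ty": -1.13,"tz": 2.3,"rx": 0,"ry": 0,"rz": 0,"grip": 0.95},
    {"tx": 0,"ty": -1.13,"tz": 2.3,"rx": 0,"ry": 0,"rz": 0,"grip": 0.95},
  ],
)

```text
time_s: 28.4
tcp_pos: [0.4967, 0.2643, 0.1258]
tcp_rot: [-0.0, 0.707, 0.707, -0.001]
contact_force: [1.5, 2.5, -2.7]
grip_width: 0.141
gripper_force: 15.0
```

Emit:
send_rows(
  steps=[
    {"tx": 0,"ty": 0,"tz": 0.05,"rx": 0,"ry": 0,"rz": 0,"grip": 0.95},
    {"tx": 0,"ty": 0,"tz": 0.1,"rx": 0,"ry": 0,"rz": 0,"grip": 0.95},
    {"tx": 0,"ty": 0,"tz": 0.1,"rx": 0,"ry": 0,"rz": 0,"grip": 0.95},
  ],
)

```text
time_s: 28.7
tcp_pos: [0.4968, 0.2643, 0.1241]
tcp_rot: [-0.0, 0.707, 0.707, -0.0]
contact_force: [0.3, 1.0, -2.1]
grip_width: 0.149
gripper_force: 15.0
```

Emit:
send_rows(
  steps=[
    {"tx": 0,"ty": 0,"tz": 0.06,"rx": 0,"ry": 0,"rz": 0,"grip": 0.95},
    {"tx": 0,"ty": 0,"tz": 0.12,"rx": 0,"ry": 0,"rz": 0,"grip": 0.95},
    {"tx": 0,"ty": 0,"tz": 0.12,"rx": 0,"ry": 0,"rz": 0,"grip": 0.95},
  ],
)

```text
time_s: 29.0
tcp_pos: [0.4969, 0.2646, 0.1219]
tcp_rot: [-0.0, 0.707, 0.707, 0.0]
contact_force: [-5.7, -0.7, 15.3]
grip_width: 0.142
gripper_force: 15.0
```

The stop is taking load (15 N). I'll let go, then confirm by pressing on top with closed fingertips.

Emit:
send_rows(
  steps=[
    {"tx": 0,"ty": 0,"tz": -0.1,"rx": 0,"ry": 0,"rz": 0,"grip": 0.95},
    {"tx": 0,"ty": 0,"tz": -0.1,"rx": 0,"ry": 0,"rz": 0,"grip": 0.7},
    {"tx": 0,"ty": 0,"tz": -0.1,"rx": 0,"ry": 0,"rz": 0,"grip": 0.65},
    {"tx": 0,"ty": 0,"tz": -0.1,"rx": 0,"ry": 0,"rz": 0,"grip": 0.65},
    {"tx": 0,"ty": 0,"tz": -0.8,"rx": 0,"ry": 0,"rz": 0,"grip": 0.65},
    {"tx": 0,"ty": 0,"tz": -1.8,"rx": 0,"ry": 0,"rz": 0,"grip": 0.65},
    {"tx": 0,"ty": 0,"tz": -2,"rx": 0,"ry": 0,"rz": 0,"grip": 1},
    {"tx": 0,"ty": 0,"tz": -2,"rx": 0,"ry": 0,"rz": 0,"grip": 1},
    {"tx": 0,"ty": 0,"tz": -2,"rx": 0,"ry": 0,"rz": 0,"grip": 1},
    {"tx": 0,"ty": 0,"tz": -1.5,"rx": 0,"ry": 0,"rz": 0,"grip": 1},
    {"tx": 0,"ty": 0,"tz": -1.3,"rx": 0,"ry": 0,"rz": 0,"grip": 1},
    {"tx": 0,"ty": 0,"tz": -1.24,"rx": 0,"ry": 0,"rz": 0,"grip": 1},
    {"tx": 0,"ty": 0,"tz": -1.18,"rx": 0,"ry": 0,"rz": 0,"grip": 1},
    {"tx": 0,"ty": 0,"tz": -1.18,"rx": 0,"ry": 0,"rz": 0,"grip": 1},
  ],
)

```text
time_s: 30.4
tcp_pos: [0.4967, 0.2642, 0.1513]
tcp_rot: [-0.001, 0.707, 0.707, -0.0]
contact_force: [-13.9, -4.0, 35.0]
grip_width: 0.006
gripper_force: 17.3
```

Emit:
send_rows(
  steps=[
    {"tx": 0,"ty": 0,"tz": -0.3,"rx": 0,"ry": 0,"rz": 0,"grip": 1},
    {"tx": 0,"ty": 0,"tz": -1.5,"rx": 0,"ry": 0,"rz": 0,"grip": 1},
    {"tx": 0,"ty": 0,"tz": -3.3,"rx": 0,"ry": 0,"rz": 0,"grip": 1},
    {"tx": 0,"ty": 0,"tz": -5,"rx": 0,"ry": 0,"rz": 0,"grip": 1},
    {"tx": 0,"ty": -0.5,"tz": -6.5,"rx": 0,"ry": 0,"rz": 0,"grip": 1},
    {"tx": -1,"ty": -2,"tz": -6.8,"rx": 0,"ry": 0,"rz": 0,"grip": 1},
    {"tx": -3,"ty": -2,"tz": -6.8,"rx": 0,"ry": 0,"rz": 0,"grip": 1},
    {"tx": -5,"ty": -2,"tz": -6.8,"rx": 0,"ry": 0,"rz": 0,"grip": 1},
    {"tx": -6,"ty": -2,"tz": -6.8,"rx": 0,"ry": 0,"rz": 0,"grip": 1},
    {"tx": -6,"ty": -2,"tz": -6.8,"rx": 0,"ry": 0,"rz": 0,"grip": 1},
  ],
)

```text
time_s: 31.4
tcp_pos: [0.447, 0.1112, 0.3204]
tcp_rot: [-0.0, 0.709, 0.706, 0.0]
contact_force: [-0.1, 1.5, 0.0]
grip_width: 0.005
gripper_force: 0.0
```

```bash
python3 - <<'E'
from h import *
f=grab('wrist');A=grab('scene')
cv2.imwrite('pics/p7.png',np.vstack([f['image'][:300],cv2.resize(A['image'][120:260,220:519],(640,300))]))
h=cv2.cvtColor(f['image'],cv2.COLOR_BGR2HSV);m=cv2.inRange(h,(0,150,80),(6,255,255))|cv2.inRange(h,(174,150,80),(180,255,255));n,l,s,c=cv2.connectedComponentsWithStats(m)
for i in range(1,n):
    if s[i,4]>100:
        P=onplane(f,np.argwhere(l==i)[:,::-1],.123);print(s[i],P.min(0).round(4),P.max(0).round(4))
print(sensors.get_obs()['contact_force'])
E
```

```text
[357  30  15  58 755] [0.4889 0.2234 0.123 ] [0.5046 0.2843 0.123 ]
[270 222  26  21 279] [0.3783 0.0279 0.123 ] [0.4114 0.0565 0.123 ]
[ 0.27342067  1.15894025 -0.11793589]
```

View pics/p7.png

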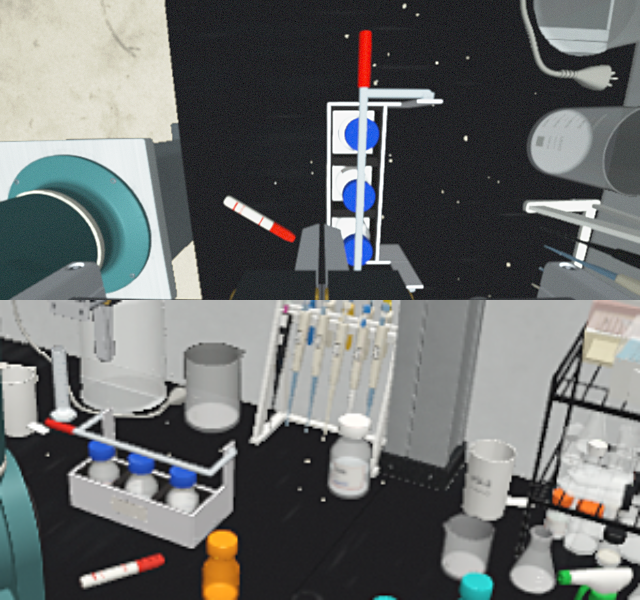

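The bar lies level over the three upright caps: the grip is at (365,60) in the wrist view and the bar crosses the caps in the scene crop. The bystanders are where they were, and the arm is clear.

```bash
python3 -c "
from plant import job
print(job.close_job())"
```

```text
the job is handed in; nothing more can be done
None
```

I stood all three blue-capped bottles upright in the carrier, swung the hold-down bar forward onto its stop, moved the arm clear and handed the job in at about 31 s; the bystanders and look-alikes were not touched, and the result of the judging was not shown.

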